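Third hand at the harmonium bench

ROBOT

A 6-joint arm with a two-finger parallel gripper is mounted at the origin on the work surface. World frame = base frame: x ahead of the robot, y to its left, z up, the work surface at z = 0. Lengths are in m, angles in rad, forces in N, time in s.
With the tool pointing down it reaches from about 0.35 to 0.775 m from the base axis. Payload 5.5 kg.
Tool frame: the origin (TCP) lies on the centre line of the jaws, within the pads' length; the fingertips stand 14 mm ahead of it and the grasp point (between the pads) lies 5 mm behind it; z points along the fingers, y is the line along which they close (so a half turn about z gives the same grasp; the last joint's range is limited). The gripper opens to 85 mm and grips with 20 to 120 N. Pads are 22 mm wide; open, the fingers measure 114 mm over their backs; the gripper's body (76 mm by 85 mm) begins 54 mm behind the grasp point. The pads swing forward as they close: fully open they stand 13 mm farther back than shut.
Start: joints at [-1.472, 0.313, 0.046, 1.304, 0, 1.431], TCP at [0.136, -0.559, 0.245] pointing down, gripper open.
Joint ranges: [-2.76, 2.76], [-0.86, 1.69], [-1.03, 1.26], [-2.2, 2.34], [-1.47, 1.5], [-3.14, 3.14]. Speed limits (rad/s): [2.57, 2.57, 3.14, 3.14, 3.14, 3.14].

INTERFACE

Orientations are given as [roll, pitch, yaw] about the fixed x, y, z axes, in that order (R = Rz(yaw) Ry(pitch) Rx(roll)).
In Python, from workcell import sense, read_camera, camera_info, job_done gives the robot as it stands.
- The arm moves only by the shell command python3 -m handwheel 'ROWS' [OPENING] [FORCE]. ROWS is JSON, one flat list of numbers, 4 for each row, row after row: the shift along the tool's x, y, z in units of 25 mm (1.0 is 25 mm), then the turn about the tool's z in units of 5 degrees (1.0 is 5 degrees). In form: [dx, dy, dz, twist, dx, dy, dz, twist, ...]. A call has 1 to 10 rows; each row shifts and turns the commanded pose from where the row before left it, along the tool's axes as they then stand; what a row does not reach is not made up. A row lasts 1/10 s, in which the tool goes at most 50 mm and 8.59 degrees, less where a joint would pass 70% of its speed; a pose out of reach is approached as far as the arm can. A call is refused whole if a number of a shift passes 1 or a number of a turn 1, either way. A call with a gripper value outside its range is refused whole. OPENING is the finger opening in mm, from 0 to 85.4, set as the call begins (- or left out, the last holds). The fingers move at their own pace and stop on an object; FORCE is the grip in N (left out, the last holds). Time passes only in rows, so rows that do not move let the fingers close. It gives the time, the measured TCP pose, the force, the opening and the grip force at its end, in the units of the state.
- sense(): the state, without advancing time (a new reading comes with each control period).
- read_camera(name): name is "scene" or "top"; returns the picture (480x640x3 uint8, red, green, blue); there is no depth.
- camera_info(name): a dict with "mtx" (3x3 intrinsics, pixels), "extrinsics" (4x4, takes a point from world to camera coordinates). Camera axes: x right, y down, z forward; pixel columns grow to the right and rows downward; lengths in m; the calibration is good to about 2 mm. A picture is of the moment at which its call begins. camera_info takes no time and is no camera call.
- job_done(): hands the job in; it is judged then, once.
The state is a dict: "time": time; "joint_pos": joint angles; "dq": joint speeds; "tau": joint torques, N m; "ee_pos": TCP position; "eef_rot": TCP orientation; "wrist_force": force on the tool from outside, world axes, zero at the start; "wrist_torque": the same for the moment, N m; "gripper_width": finger opening in m; "grip_force": force on a finger pad.
Only numpy, scipy, OpenCV 4.12 (cv2) and the standard library are available. Lean on these libraries where they do the work, as an engineer would, in place of code of your own. Each camera call takes 0.05 s, during which the arm holds its last target. There are 200 camera calls.

TASK

Two wooden harmonium cheek blocks lie on the bench: first put the reject, the one with a corner sawn off, into the plywood scrap tray. Then lay the sound block flat on the jig along its dark lane and press its square end against the middle of the sprung end rail (rounded end away from the rail), pushing the rail back until its front face stands between the two pairs of brass gauge pins, about 10 newtons, and never onto the end of its travel. Keep that push steady for two seconds and finish while still holding it there, ready for me to drive the screw; leave everything else on the bench where it is.

Things in the scene. Friction and masses are not known exactly. Their poses are not given: they have to be found in the camera images.
- jig: Fixed pressing jig; origin on the bench surface, on its centre line, under the front face of the end rail at rest. x: level, the pressing direction; z up. Plywood base board 270 x 140 (y) x 18 mm, from x = -120 to +150 mm; the block lies on its top, z = 18 mm. A flush dark lane 34 mm wide runs along the centre line from x = -120 to 0 mm, open at its outer end and sides.
- rail_face (a point): Upright wooden end rail, the jig's sprung stop: 14 mm thick, 110 mm wide (y), from 19.5 to 61.5 mm above the bench. This point: the middle of its front face, 38 mm above the bench; axes as the jig's; slides along the jig's +x. Behind it, fixed to it, a short keyboard frame with a few keys, up to 59 mm above the bench.
- carriage (a joint): How far (m) the end rail is pushed back along the jig's +x: 0 at rest, hard stop at 0.036. Springs of 600 N/m return it (10 N at about 0.0165); friction about 0.2 N. Brass gauge pins, 3 mm thick, up to 54 mm above the bench, stand at 0.010 and 0.023 on both sides of the jig (its y = -63 and +63 mm); markers only, they cannot be touched.
- cheek: The sound cheek block, brown wood, 80 (x) x 32 (y) x 40 mm (z), about 80 g, origin at the centre of its underside, z up. Its -x end is a half-round of 16 mm radius, its +x end is square and flat.
- cheek_c (a point): Centre of the sound block, half-way up (20 mm above its underside); axes as the block's.
- cheek_end (a point): Middle of the sound block's square end face, 40 mm along +x from its centre.
- reject: The reject cheek block, as the sound one (80 x 32 x 40 mm, half-round at -x, about 70 g) but with a corner sawn off at the square end: 24 mm (x) by 16 mm (y), full height, missing at +x, -y. Origin at the centre of its underside.
- reject_c (a point): Centre of the reject's 80 x 32 x 40 mm outline, half-way up.
- tray: Fixed open plywood scrap tray, outside 190 (x) x 160 (y) x 50 mm (z), walls and floor 6 mm; origin at the centre of its underside.
- stop_knob: Bystander, to be left alone: white turned stop knob, 24 mm across and 32 mm tall.
- screwdriver: Bystander, to be left alone: screwdriver with orange handle, 190 mm long.
- glue: Bystander, to be left alone: white glue bottle, 56 mm across and 130 mm tall.
- jar: Bystander, to be left alone: glass jar with steel cap, 66 mm across and 75 mm tall.
- hammer: Bystander, to be left alone: hammer with wooden handle, 260 mm long, lying.
- reed: Bystander, to be left alone: flat brass reed plate, 75 x 14 x 5 mm, lying.
- key: Bystander, to be left alone: loose wooden keyboard key, 150 x 22 x 15 mm, lying.
Mind the look-alikes: they are no part of the job. Leave any blue or purple look-alike of the reject alone.

How it is judged:
On the way, in this order (a step that is already met when the one before it is completed fails the run):
1. the reject lies let go in the scrap tray (x of reject_c in the frame of tray between -0.09 and 0.09 m and y of reject_c in the frame of tray between -0.075 and 0.075 m and z of reject_c in the frame of tray below 0.055 m and contact force between the arm and reject below 0.1 N), for 0.2 s.
2. the sound block, flat in the lane and square end first, pushes the end rail between the gauge pins steadily for two seconds (value of joint carriage between 0.009 and 0.024 m and contact force between cheek and carriage between 4 and 17 N and contact force between any of the fingers, the arm and cheek above 1.5 N and contact force between the arm and carriage below 0.5 N and x of cheek_end in the frame of jig above 0.004 m and y of cheek_end in the frame of jig between -0.014 and 0.014 m and z of cheek_end in the frame of jig below 0.044 m and angle between the x axis of cheek_c and the x axis of jig, either way round below 0.1 rad and angle between cheek_c's own z axis and vertical below 0.1 rad), for 2 s.
At the end, for the whole second after the job is handed in: Reject let go in the tray; robot still holds the sound block flat on the jig (6 mm, 0.1 rad), square end on the rail within 14 mm of its middle and 0.1 rad of square, 4 to 17 N, carriage 9 to 24 mm back, steady (block 10, carriage 8 mm/s); the robot does not touch the rail (all of step 1 and all of step 2 and linear speed of cheek below 0.01 m/s and velocity of joint carriage between -0.008 and 0.008 m/s); the arm keeps its last pose, push and grip.
It fails at once if the end rail is driven onto the end of its travel (over 33 mm) (value of joint carriage above 0.033 m).
It fails at once if a bystander is moved by more than 30 mm (distance of any of stop_knob, screwdriver, glue, jar, hammer, reed, key from where it was at the start of the episode above 0.03 m).
It also fails if it takes over 62 s, if anything falls off the work surface, if the arm or the gripper's body presses on something with over 40 N, if the wrist force passes 120 N, or if a joint passes its speed limit or range.

## Working session

There is one attempt and no reset: what is moved stays moved. The work goes in short steps, Python scripts to look and compute and a shell command to move; the robot and the scene stay as the last step left them, time stands still between calls to the robot, and variables do not carry over. Pictures are saved under pics/ and viewed, at most 10 in all, crops included, and the job is handed in when it is done.

```bash
mkdir -p pics; cat > h.py <<'E'
import numpy as np, cv2
from workcell import *
def ray(cam,u,v,z):
    i=camera_info(cam);K=np.array(i["mtx"]);T=np.array(i["extrinsics"]);R=T[:3,:3];t=T[:3,3]
    c=-R.T@t; d=R.T@np.linalg.inv(K)@[u,v,1]; return c+d*(z-c[2])/d[2]
def proj(cam,p):
    i=camera_info(cam);K=np.array(i["mtx"]);T=np.array(i["extrinsics"])
    q=K@(T[:3,:3]@np.array(p)+T[:3,3]); return q[:2]/q[2]
def snap(cam,name):
    im=read_camera(cam)[:,:,::-1].copy(); cv2.imwrite(f'pics/{name}.png',im); return im
def crop(im,x0,y0,x1,y1,s,name):
    cv2.imwrite(f'pics/{name}.png',cv2.resize(im[y0:y1,x0:x1],None,fx=s,fy=s,interpolation=cv2.INTER_CUBIC))
E
python3 - <<'E'
from h import *
snap('top','t0');snap('scene','s0')
s=sense();print(s['ee_pos'],s['eef_rot'],s['time'])
for c in('top','scene'):print(c,camera_info(c))
E
```

```text
[ 0.13595296 -0.55826006  0.2445114 ] [-3.14000583e+00 -2.30923417e-04  2.38774167e-01] 0.1
top {'mtx': array([[545.25211225,   0.        , 312.64947871],
       [  0.        , 545.25211225, 240.89625978],
       [  0.        ,   0.        ,   1.        ]]), 'extrinsics': array([[ 0.01534751, -0.99984262,  0.00889876,  0.04983812],
       [-0.98847574, -0.01651229, -0.15047611,  0.55168591],
       [ 0.15059937, -0.00648678, -0.9885736 ,  0.95865377],
       [ 0.        ,  0.        ,  0.        ,  1.        ]])}
scene {'mtx': array([[537.25444741,   0.        , 316.50353767],
       [  0.        , 537.25444741, 242.57603508],
       [  0.        ,   0.        ,   1.        ]]), 'extrinsics': array([[-0.74770014,  0.66399642,  0.00729724,  0.39618513],
       [ 0.39745594,  0.45630872, -0.79612256, -0.21217603],
       [-0.53195232, -0.59236062, -0.60509142,  1.36192081],
       [ 0.        ,  0.        ,  0.        ,  1.        ]])}
```

View pics/t0.png

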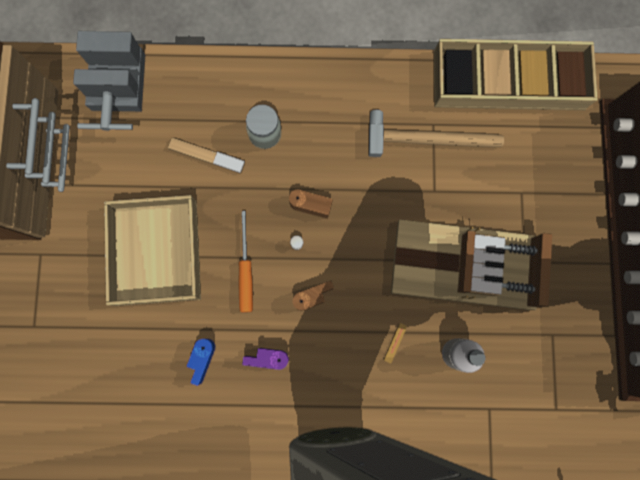

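View pics/s0.png

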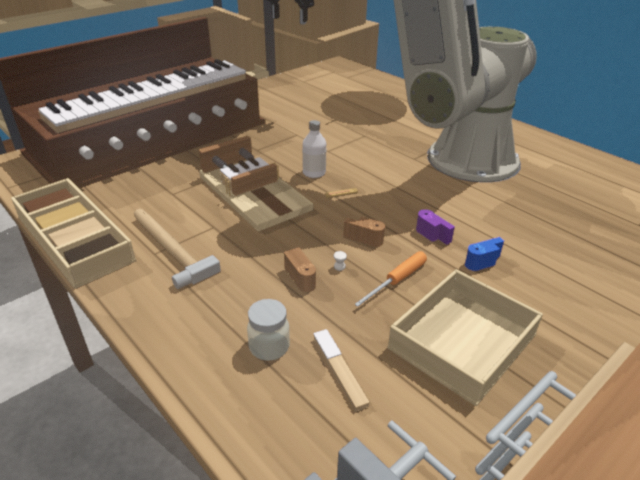

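Two brown blocks are visible in the top view, one at (310,202) and one at (312,295). There are also blue (202,360) and purple (266,359) look-alikes. The block at (312,295) seems to taper, so it is likely the reject, and (310,202) would be the sound one. I'll confirm with an enlarged crop.

```bash
python3 - <<'E'
from h import *
im=cv2.imread('pics/t0.png')
a=cv2.resize(im[175:320,275:345],None,fx=4,fy=4,interpolation=cv2.INTER_CUBIC)
b=cv2.resize(im[210:310,385:555],None,fx=3,fy=3,interpolation=cv2.INTER_CUBIC)
c=np.zeros((580,800,3),np.uint8);c[:,:280]=a;c[:300,285:795]=b
cv2.imwrite('pics/c1.png',c)
E
```

```text
(no output)
```

View pics/c1.png

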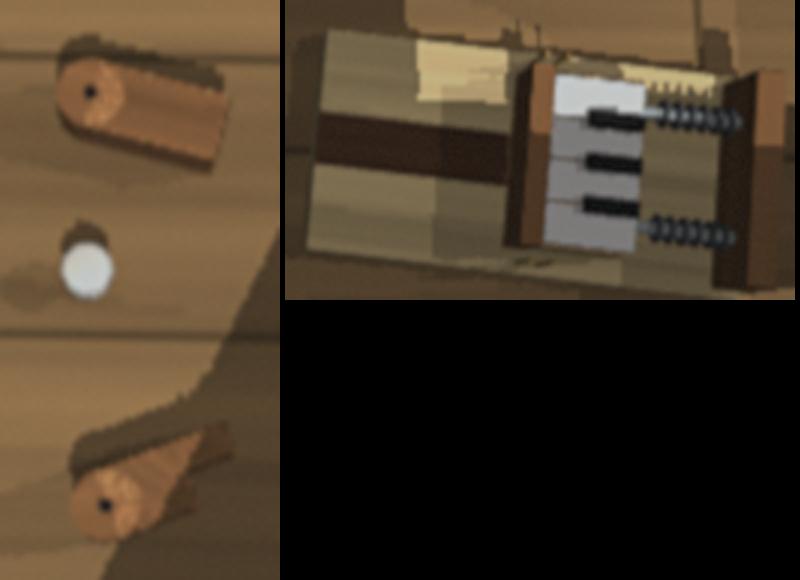

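The crop confirms it. The sound block is at the top, with a hole at px (297.5,197.7) and a square right end. The lower one has its end cut off, with a hole at px (301.2,301.5), and is partly in shadow. I'll fit model outlines to get the poses.

```bash
cat >> h.py <<'E'
def outline(kind):
    a=np.linspace(np.pi/2,1.5*np.pi,13)
    L=[(-.024+.016*np.cos(t),.016*np.sin(t)) for t in a]
    L+= [(.016,-.016),(.04,0),(.04,.016)] if kind=='reject' else [(.04,-.016),(.04,.016)]
    return np.array(L)
def place(L,x,y,yaw):
    c,s=np.cos(yaw),np.sin(yaw); return L@np.array([[c,s],[-s,c]])+[x,y]
def draw(im,P,z,cam,off,s,col):
    q=np.array([(proj(cam,[*p,z])-off+.5)*s for p in P]); cv2.polylines(im,[q.round().astype(np.int32)],True,col,1)
E
python3 - <<'E'
from h import *
im=cv2.imread('pics/t0.png'); im=(255*(im/255.)**.5).astype(np.uint8)
# sound
h=ray('top',297.5,197.75,.04)[:2]; e=(ray('top',275+228/4,175+96/4,.04)+ray('top',275+212/4,175+159/4,.04))[:2]/2
y=np.arctan2(*(e-h)[::-1]); print('sound',h,e,np.hypot(*(e-h)),y); cs=h+.024*np.array([np.cos(y),np.sin(y)])
h=ray('top',301.25,301.5,.04)[:2]
a=ray('top',275+95/4,175+470/4,.04)[:2];b=ray('top',275+205/4,175+431/4,.04)[:2]
y2=np.arctan2(*(b-a)[::-1]); cr=h+.024*np.array([np.cos(y2),np.sin(y2)]); print('rej',cr,y2,'sound',cs,y)
# jig lane/board at z=.018: left corners of board, lane edges; px=385+u/3 (u minus 285)
J=lambda u,v:ray('top',385+(u-285)/3,210+v/3,.018)[:2].round(4)
for p in [(328,30),(307,250),(319,115),(316,163),(506,135),(506,183)]: print('jig',p,J(*p))
R=lambda u,v:ray('top',385+(u-285)/3,210+v/3,.0615)[:2].round(4)
for p in [(535,63),(520,247),(556,63),(545,247)]: print('rail',p,R(*p))
for n,p in dict(t1=(106,203),t2=(193,196),t3=(197,300),t4=(107,304)).items(): print(n,ray('top',*p,.05)[:2].round(3))
for n,p,z in [('knob',(297,241),.032),('drv1',(244,211),.01),('drv2',(246,311),.02),('jar',(263,118),.075),('glue',(477,353),.13),('reed1',(402,326),.005),('reed2',(388,361),.005)]: print(n,ray('top',*p,z)[:2].round(3))
C=[]
for (x0,y0,x1,y1,s,k,c,yy) in [(280,175,345,230,6,'cheek',cs,y),(280,270,345,325,6,'reject',cr,y2)]:
    o=cv2.resize(im[y0:y1,x0:x1],None,fx=s,fy=s,interpolation=cv2.INTER_CUBIC); C.append(o.copy())
    draw(o,place(outline(k),*c,yy),.04,'top',[x0,y0],s,(0,255,0)); draw(o,place(outline(k),*c,yy),0,'top',[x0,y0],s,(255,255,0)); C.append(o)
cv2.imwrite('pics/c2.png',cv2.resize(np.vstack([np.hstack(C[:2]),np.hstack(C[2:])]),None,fx=.9,fy=.9))
E
```

```text
sound [0.63170549 0.08806732] [0.61545987 0.02744492] 0.06276140934263444 -1.8326248671564689
rej [0.44835748 0.05505523] -1.2146918279686347 sound [0.62549316 0.06488528] -1.8326248671564689
jig (328, 30) [ 0.5971 -0.1048]
jig (307, 250) [ 0.4586 -0.0907]
jig (319, 115) [ 0.5429 -0.0987]
jig (316, 163) [ 0.5127 -0.0966]
jig (506, 135) [ 0.5322 -0.2157]
jig (506, 183) [ 0.5021 -0.2149]
rail (535, 63) [ 0.5706 -0.2222]
rail (520, 247) [ 0.4598 -0.2102]
rail (556, 63) [ 0.5708 -0.2349]
rail (545, 247) [ 0.4601 -0.2251]
t1 [0.613 0.438]
t2 [0.629 0.28 ]
t3 [0.439 0.264]
t4 [0.43  0.423]
knob [0.552 0.088]
drv1 [0.611 0.19 ]
drv2 [0.422 0.179]
jar [0.772 0.153]
glue [ 0.358 -0.21 ]
reed1 [ 0.399 -0.11 ]
reed2 [ 0.335 -0.084]
```

View pics/c2.png

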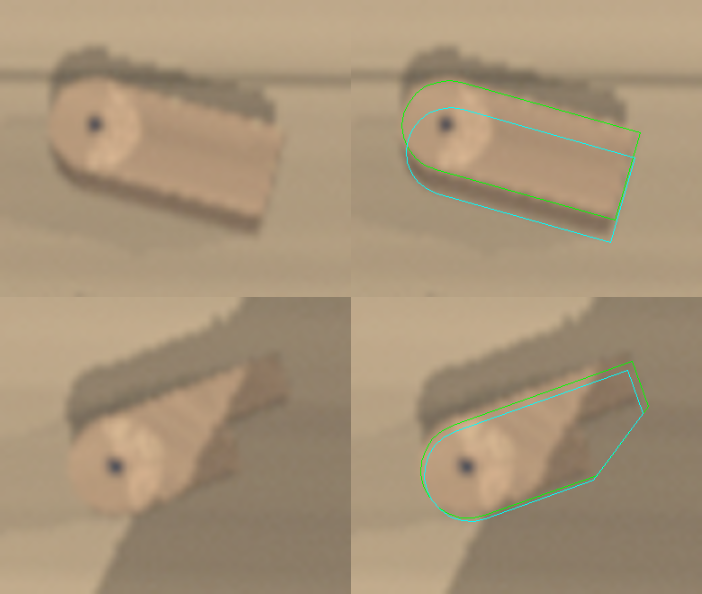

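The outlines fit. The reject is at about (0.448, 0.055) with yaw -1.215, and the sound block is at about (0.625, 0.065) with yaw -1.833. The jig origin is about (0.5155, -0.217) with yaw -1.672, and the tray centre is about (0.528, 0.351). I'll turn the tool first, to yaw 1.927.

```bash
python3 -m handwheel '[0,0,0,-1,0,0,0,-1,0,0,0,-1,0,0,0,-1,0,0,0,-1,0,0,0,-1,0,0,0,-1,0,0,0,-1,0,0,0,-1,0,0,0,-1]'
python3 -m handwheel '[0,0,0,-1,0,0,0,-1,0,0,0,-1,0,0,0,-1,0,0,0,-1,0,0,0,-1,0,0,0,-1,0,0,0,-1,0,0,0,-1,0,0,0,-0.34]'
cat >> h.py <<'E'
def go(x,y,z,yaw):
    "units to go in tool axes, from the measured pose"
    from scipy.spatial.transform import Rotation as Ro
    s=sense();R=Ro.from_euler('xyz',s['eef_rot']).as_matrix();d=R.T@(np.array([x,y,z])-s['ee_pos'])/.025
    dy=(s['eef_rot'][2]-yaw+np.pi/2)%np.pi-np.pi/2
    print('units',d.round(2),'twist',round(np.degrees(dy)/5,2),'time',s['time'],'q6',s['joint_pos'][5].round(2),'F',np.round(s['wrist_force'],1),'w',s['gripper_width'])
E
python3 -c "
from h import *
y=-1.215; go(.448-.005*np.cos(y),.055-.005*np.sin(y),.12,y)"
```

```text
time: 1.1
ee_pos: [0.136, -0.5584, 0.2448]
eef_rot: [-3.141, -0.001, 1.115]
wrist_force: [0.9, -0.1, -0.1]
gripper_width: 0.0857
grip_force: 0.0
time: 2.1
ee_pos: [0.136, -0.5584, 0.2448]
eef_rot: [3.141, -0.001, 1.928]
wrist_force: [0.2, -0.1, -0.1]
gripper_width: 0.0854
grip_force: 0.0
units [18.82 20.27  5.02] twist 0.02 time 2.1 q6 -0.26 F [ 0.2 -0.1 -0.1] w 0.08539833025165502
```

```bash
python3 -m handwheel '[0.9,1,0,0,0.9,1,0,0,0.9,1,0,0,0.9,1,0,0,0.9,1,0,0,0.9,1,0,0,0.9,1,0,0,0.9,1,0,0,0.9,1,0,0,0.9,1,0,0]' >/dev/null
python3 -m handwheel '[0.98,1,0,0,0.98,1,0,0,0.98,1,0,0,0.98,1,0,0,0.98,1,0,0,0.98,1,0,0,0.98,1,0,0,0.98,1,0,0,0.98,1,0,0,0.98,1,0,0]'
python3 -m handwheel '[0,0.27,1,0,0,0,1,0,0,0,1,0,0,0,1,0,0,0,1,0,0,0,0,0]' 60
python3 -c "
from h import *
y=-1.215; go(.448-.005*np.cos(y),.055-.005*np.sin(y),.021,y)"
```

```text
time: 4.1
ee_pos: [0.4413, 0.0575, 0.2452]
eef_rot: [-3.142, 0.0, 1.926]
wrist_force: [0.3, -0.2, 0.1]
gripper_width: 0.0855
grip_force: 0.0
time: 4.7
ee_pos: [0.4445, 0.0585, 0.1173]
eef_rot: [-3.135, -0.002, 1.926]
wrist_force: [-1.4, 0.3, 0.2]
gripper_width: 0.0599
grip_force: 0.0
units [0.01 0.11 3.85] twist -0.01 time 4.7 q6 1.17 F [-1.4  0.3  0.2] w 0.05994566987902431
```

```bash
python3 -m handwheel '[0,0,0.8,0,0,0,0.8,0,0,0,0.8,0,0,0,0.8,0,0,0,0.6,0,0,0,0,0]'
python3 -m handwheel '[0,0,0,0,0,0,0,0,0,0,0,0,0,0,0,0,0,0,0,0,0,0,0,0]' 20 50
python3 -m handwheel '[0,0,-0.6,0,0,0,-1,0,0,0,-1,0,0,0,-1,0,0,0,-1,0,0,0,-0.6,0,0,0,0,0]'
python3 -c "
from h import *
go(.528,.351,.15,-1.215);snap('scene','s1')"
```

```text
time: 5.3
ee_pos: [0.4465, 0.0583, 0.0247]
eef_rot: [-3.139, -0.001, 1.926]
wrist_force: [0.5, 0.5, 0.6]
gripper_width: 0.0605
grip_force: 0.0
time: 5.9
ee_pos: [0.4488, 0.0583, 0.0268]
eef_rot: [3.139, 0.001, 1.926]
wrist_force: [-0.4, -0.0, 6.7]
gripper_width: 0.0311
grip_force: 49.9
time: 6.6
ee_pos: [0.4491, 0.0583, 0.1579]
eef_rot: [3.137, 0.002, 1.926]
wrist_force: [-0.6, -0.6, -1.1]
gripper_width: 0.0309
grip_force: 49.3
units [9.88 7.03 0.33] twist -0.0 time 6.6 q6 1.17 F [-0.6 -0.6 -1.1] w 0.03091649567741924
```

View pics/s1.png

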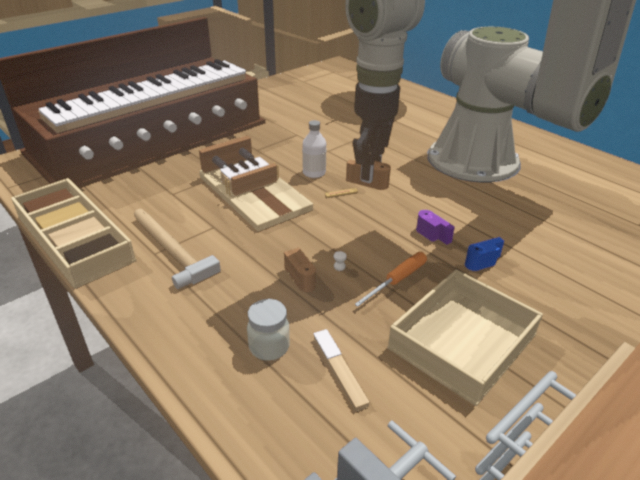

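The reject is held in the jaws at px (368,172). Next I carry it over the tray.

```bash
python3 -m handwheel '[0.98,0.7,0,0,0.98,0.7,0,0,0.98,0.7,0,0,0.98,0.7,0,0,0.98,0.7,0,0,0.98,0.7,0,0,0.98,0.7,0,0,0.98,0.7,0,0,0.98,0.7,0,0,0.98,0.7,0,0]'
python3 -m handwheel '[0,0,0.8,0,0,0,0.8,0,0,0,0.8,0,0,0,0.8,0,0,0,0.8,0,0,0,0.5,0,0,0,0.2,0,0,0,0,0]'
python3 -m handwheel '[0,0,0,0,0,0,0,0,0,0,0,0,0,0,0,0]' 60
python3 -m handwheel '[0,0,-1,0,0,0,-1,0,0,0,-1,0,0,0,-1,0,0,0,-1,0,0,0,0,0,0,0,0,0]' 56
python3 -c "
from h import *
go(.6255,.065,.17,-1.833);snap('top','t1');snap('scene','s2')"
```

```text
time: 7.65
ee_pos: [0.5254, 0.3498, 0.1533]
eef_rot: [-3.139, 0.0, 1.927]
wrist_force: [0.4, -0.6, -0.3]
gripper_width: 0.0311
grip_force: 49.4
time: 8.45
ee_pos: [0.5253, 0.3485, 0.0366]
eef_rot: [-3.139, 0.0, 1.926]
wrist_force: [-0.6, -0.0, -0.3]
gripper_width: 0.0311
grip_force: 49.4
time: 8.85
ee_pos: [0.5265, 0.3492, 0.0386]
eef_rot: [3.14, -0.0, 1.927]
wrist_force: [0.1, 1.6, 0.7]
gripper_width: 0.06
grip_force: 0.0
time: 9.55
ee_pos: [0.5265, 0.3492, 0.1634]
eef_rot: [3.14, -0.0, 1.927]
wrist_force: [0.3, 0.1, -1.0]
gripper_width: 0.0557
grip_force: 0.0
units [-12.03  -0.25  -0.26] twist 7.08 time 9.55 q6 1.67 F [ 0.3  0.1 -1. ] w 0.055730938416216666
```

View pics/t1.png

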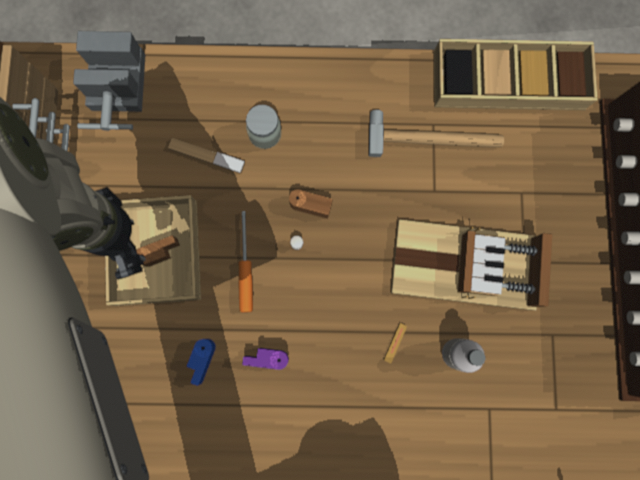

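The reject lies in the tray at px (158,247), and everything else is undisturbed. Next I move to the sound block and take an enlarged crop of the now well-lit jig.

```bash
python3 -m handwheel '[-1,0,0,0,-1,0,0,0,-1,0,0,0,-1,0,0,0,-1,0,0,0,-1,0,0,0,-1,0,0,0,-1,0,0,0,-1,0,0,0,-1,0,0,0]' >/dev/null
python3 -m handwheel '[-1,-0.25,0,0,-1,0,0,0,0,0,0,1,0,0,0,1,0,0,0,1,0,0,0,1,0,0,0,1,0,0,0,1,0,0,0,1,0,0,0,0]'
python3 - <<'E'
from h import *
go(.6255,.065,.03,-1.833)
im=cv2.imread('pics/t1.png')
C=[];x0,y0,x1,y1,s=385,205,555,315,4.5
o=cv2.resize(im[y0:y1,x0:x1],None,fx=s,fy=s,interpolation=cv2.INTER_CUBIC)
yw=-1.672;ox,oy=.5155,-.2167
B=lambda a,b,c,d:place(np.array([(a,c),(b,c),(b,d),(a,d)]),ox,oy,yw)
draw(o,B(-.12,.15,-.07,.07),.018,'top',[x0,y0],s,(0,255,0))
draw(o,B(-.12,0,-.017,.017),.018,'top',[x0,y0],s,(255,255,0))
draw(o,B(0,.014,-.055,.055),.0615,'top',[x0,y0],s,(0,0,255))
cv2.imwrite('pics/c3.png',o)
E
```

```text
time: 11.65
ee_pos: [0.6238, 0.0656, 0.1611]
eef_rot: [-3.139, 0.001, 1.315]
wrist_force: [0.0, 0.5, -0.3]
gripper_width: 0.0557
grip_force: 0.0
units [-0.    0.09  5.24] twist 0.08 time 11.65 q6 1.8 F [ 0.   0.5 -0.3] w 0.05574294798769473
```

View pics/c3.png

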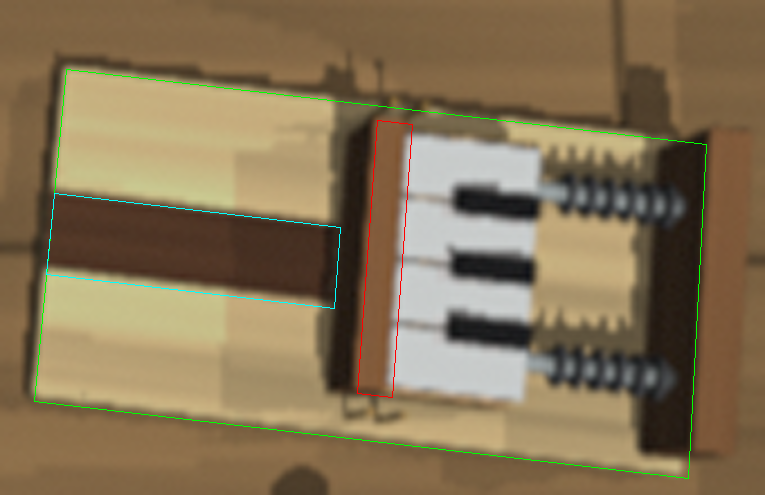

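The overlay fits the jig to within about 1 mm. Next I grasp the sound block.

```bash
python3 -m handwheel '[0,0.06,0.9,0.06,0,0,0.9,0,0,0,0.9,0,0,0,0.9,0,0,0,0.9,0,0,0,0.6,0,0,0,0.14,0,0,0,0,0]'
python3 -m handwheel '[0,0,0,0,0,0,0,0,0,0,0,0,0,0,0,0,0,0,0,0,0,0,0,0]' 20 70
python3 -m handwheel '[0,0,-0.6,0,0,0,-1,0,0,0,-1,0,0,0,-1,0,0,0,0,0,0,0,0,0]'
python3 - <<'E'
from h import *
j=np.array([np.cos(-1.67),np.sin(-1.67)]);p=np.array([.516,-.2167])-.065*j
go(*p,.13,-1.67)
im=np.hstack([snap('top','t2')[150:350,250:450],snap('scene','s3')[100:300,200:400]])
cv2.imwrite('pics/c4.png',cv2.resize(im,None,fx=2,fy=2,interpolation=cv2.INTER_CUBIC))
E
```

```text
time: 12.45
ee_pos: [0.6252, 0.0652, 0.0306]
eef_rot: [-3.139, 0.001, 1.312]
wrist_force: [0.9, 0.5, 0.0]
gripper_width: 0.0557
grip_force: 0.0
time: 13.05
ee_pos: [0.6272, 0.0651, 0.0331]
eef_rot: [3.139, -0.0, 1.311]
wrist_force: [0.4, -0.3, 6.0]
gripper_width: 0.0302
grip_force: 72.2
time: 13.65
ee_pos: [0.6263, 0.0652, 0.1219]
eef_rot: [3.141, -0.0, 1.311]
wrist_force: [-0.3, -1.1, -1.2]
gripper_width: 0.0305
grip_force: 71.5
units [-9.46 -1.78 -0.33] twist -1.85 time 13.65 q6 1.81 F [-0.3 -1.1 -1.2] w 0.030451557097452592
```

View pics/c4.png

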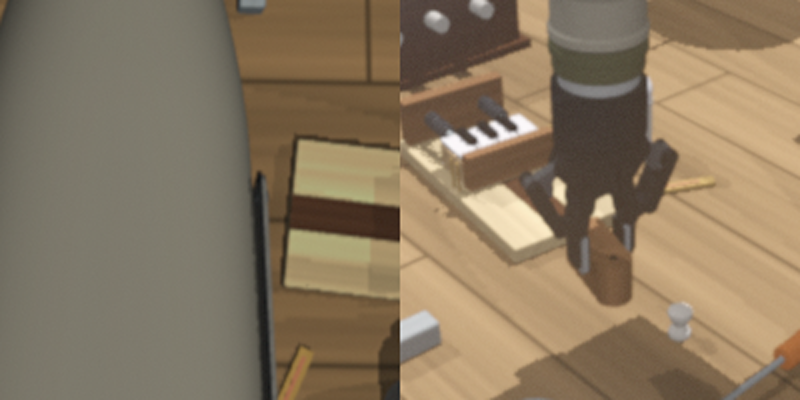

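The sound block is gripped at px (605,265) of the crop, with the round end toward the camera and the square end toward the rail. Now over the lane.

```bash
python3 -m handwheel '[-0.95,-0.18,0,-0.18,-0.95,-0.18,0,-0.18,-0.95,-0.18,0,-0.18,-0.95,-0.18,0,-0.18,-0.95,-0.18,0,-0.18,-0.95,-0.18,0,-0.18,-0.95,-0.18,0,-0.18,-0.95,-0.18,0,-0.18,-0.9,-0.18,0,-0.18,-0.9,-0.18,0,-0.18]'
python3 -m handwheel '[0,0,0,-0.05,0,0,0,0]'
python3 - <<'E'
from h import *
j=np.array([np.cos(-1.67),np.sin(-1.67)]);p=np.array([.516,-.2167])-.065*j
go(*p,.0525,-1.67)
E
```

```text
time: 14.75
ee_pos: [0.5361, -0.1573, 0.1201]
eef_rot: [-3.139, -0.001, 1.468]
wrist_force: [0.2, -0.5, -0.6]
gripper_width: 0.0308
grip_force: 71.4
time: 14.95
ee_pos: [0.5367, -0.1568, 0.1205]
eef_rot: [-3.139, -0.001, 1.471]
wrist_force: [1.1, -0.3, -1.7]
gripper_width: 0.0306
grip_force: 71.4
units [ 0.13 -0.58  2.72] twist -0.01 time 14.95 q6 1.24 F [ 1.1 -0.3 -1.7] w 0.030563592670719966
```

```bash
python3 -m handwheel '[0.13,-0.58,0,0,0,0,0.7,0,0,0,0.7,0,0,0,0.7,0,0,0,0.3,0,0,0,0.2,0,0,0,0,0,0,0,0,0]'
python3 - <<'E'
from h import *
j=np.array([np.cos(-1.67),np.sin(-1.67)]);p=np.array([.516,-.2167])-.065*j
go(*p,.051,-1.67)
im=np.hstack([snap('top','t3')[180:330,360:560],snap('scene','s4')[110:260,170:370]])
cv2.imwrite('pics/c5.png',cv2.resize(im,None,fx=2,fy=2,interpolation=cv2.INTER_CUBIC))
E
```

```text
time: 15.75
ee_pos: [0.5239, -0.1522, 0.0573]
eef_rot: [3.141, 0.0, 1.472]
wrist_force: [0.5, -0.8, -1.3]
gripper_width: 0.0307
grip_force: 71.4
units [ 0.   -0.06  0.25] twist 0.01 time 15.75 q6 1.24 F [ 0.5 -0.8 -1.3] w 0.030670776930297673
```

View pics/c5.png

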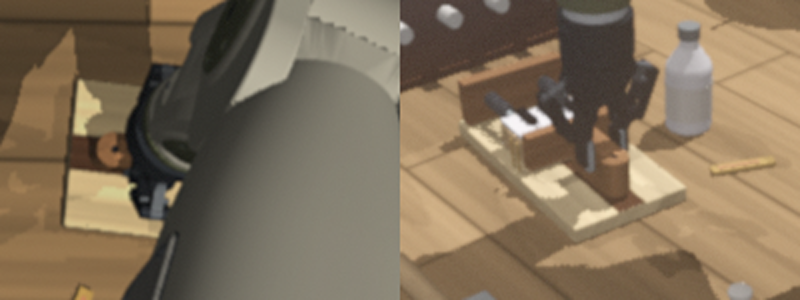

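The block is over the lane, with its hole at about px (419,255) in the top view. I'll check the lateral offset and lower gently.

```bash
python3 -m handwheel '[0,-0.05,0.1,0,0,0,0.04,0,0,0,0,0]'
python3 - <<'E'
from h import *
h=ray('top',419,255,.064)[:2]; y=-1.67; d=h-[.516,-.2167]
print(d@[np.cos(y),np.sin(y)], d@[-np.sin(y),np.cos(y)])
E
python3 -m handwheel '[0,0,0.04,0,0,0,0,0]'
python3 -m handwheel '[0,0,0.04,0,0,0,0,0]'
python3 -m handwheel '[0,0,0.04,0,0,0,0,0]'
```

```text
time: 16.15
ee_pos: [0.522, -0.1521, 0.0532]
eef_rot: [-3.141, -0.0, 1.472]
wrist_force: [0.4, -1.0, -0.8]
gripper_width: 0.0307
grip_force: 71.4
-0.08539131723357385 0.0006002428684028978
time: 16.35
ee_pos: [0.5222, -0.1521, 0.0522]
eef_rot: [-3.142, 0.0, 1.472]
wrist_force: [0.4, 0.5, -1.5]
gripper_width: 0.0306
grip_force: 71.4
time: 16.55
ee_pos: [0.5222, -0.1521, 0.0512]
eef_rot: [-3.142, 0.0, 1.472]
wrist_force: [-0.4, -0.5, -1.5]
gripper_width: 0.0305
grip_force: 71.5
time: 16.75
ee_pos: [0.5222, -0.1521, 0.0511]
eef_rot: [3.141, 0.0, 1.472]
wrist_force: [-3.4, 1.0, 6.5]
gripper_width: 0.0307
grip_force: 72.3
```

```bash
python3 -m handwheel '[0,0,-0.03,0,-0.2,0,0,0,-0.2,0,0,0,-0.2,0,0,0,-0.1,0,0,0,0,0,0,0,0,0,0,0]'
python3 -m handwheel '[-0.1,0,0,0,-0.1,0,0,0,0,0,0,0,0,0,0,0]'
python3 -m handwheel '[-0.1,0,0,0,-0.1,0,0,0,0,0,0,0,0,0,0,0]'
```

```text
time: 17.45
ee_pos: [0.5206, -0.1703, 0.0512]
eef_rot: [3.141, 0.001, 1.471]
wrist_force: [-0.1, -1.5, 0.5]
gripper_width: 0.0306
grip_force: 71.7
time: 17.85
ee_pos: [0.52, -0.1746, 0.0511]
eef_rot: [3.142, 0.0, 1.472]
wrist_force: [0.5, 1.7, 3.1]
gripper_width: 0.0307
grip_force: 71.9
time: 18.25
ee_pos: [0.5195, -0.1792, 0.0511]
eef_rot: [3.142, -0.0, 1.472]
wrist_force: [-0.2, 4.6, 5.1]
gripper_width: 0.0305
grip_force: 72.1
```

```bash
python3 -m handwheel '[-0.1,0,0,0,-0.1,0,0,0,0,0,0,0,0,0,0,0]'
python3 -m handwheel '[-0.1,0,0,0,-0.08,0,0,0,0,0,0,0,0,0,0,0]'
python3 - <<'E'
from h import *
im=np.hstack([snap('top','t4')[180:330,380:580],snap('scene','s5')[110:260,170:370]])
cv2.imwrite('pics/c6.png',cv2.resize(im,None,fx=2,fy=2,interpolation=cv2.INTER_CUBIC))
E
```

```text
time: 18.65
ee_pos: [0.5191, -0.1836, 0.0511]
eef_rot: [3.141, -0.002, 1.472]
wrist_force: [1.0, 7.1, 4.6]
gripper_width: 0.0306
grip_force: 72.3
time: 19.05
ee_pos: [0.5187, -0.1873, 0.0511]
eef_rot: [3.141, -0.003, 1.473]
wrist_force: [1.0, 9.0, 5.9]
gripper_width: 0.0304
grip_force: 72.4
```

View pics/c6.png

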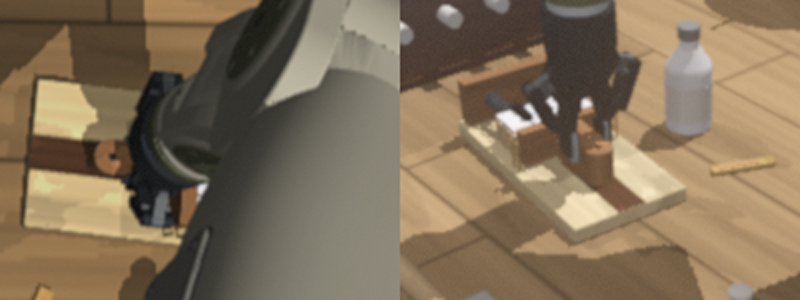

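The block lies flat in the lane with its square end on the rail, and the rail has visibly moved back. A last 2 mm, then hold.

```bash
python3 -m handwheel '[-0.08,0,0,0,0,0,0,0,0,0,0,0,0,0,0,0,0,0,0,0,0,0,0,0,0,0,0,0,0,0,0,0,0,0,0,0,0,0,0,0]'
for i in 1 2; do python3 -m handwheel '[0,0,0,0,0,0,0,0,0,0,0,0,0,0,0,0,0,0,0,0,0,0,0,0,0,0,0,0,0,0,0,0,0,0,0,0,0,0,0,0]'; done
python3 - <<'E'
from h import *
h=None
im=snap('top','t5')
for k,(u,v) in {'hole_prev':(380+110/2,180+157/2)}.items():
    d=ray('top',u,v,.058)[:2]-[.516,-.2167];y=-1.67;print(k,d@[np.cos(y),np.sin(y)]+.064,d@[-np.sin(y),np.cos(y)])
E
```

```text
time: 20.15
ee_pos: [0.5185, -0.1889, 0.0511]
eef_rot: [3.141, -0.004, 1.473]
wrist_force: [1.0, 11.1, 7.0]
gripper_width: 0.0308
grip_force: 72.4
time: 21.15
ee_pos: [0.5185, -0.1889, 0.0511]
eef_rot: [3.141, -0.004, 1.473]
wrist_force: [1.7, 9.8, 6.9]
gripper_width: 0.0303
grip_force: 72.4
time: 22.15
ee_pos: [0.5184, -0.1889, 0.0511]
eef_rot: [3.141, -0.004, 1.473]
wrist_force: [2.3, 10.2, 6.4]
gripper_width: 0.0303
grip_force: 72.4
hole_prev 0.008924483633437043 -0.0015023425731789397
```

```bash
python3 -c "
from workcell import *
print(job_done())"
```

```text
the job is handed in; nothing more can be done
None
```

The job is handed in, with no verdict returned: the reject is in the scrap tray, and the arm is still holding the sound block flat in the lane, square end on the rail, pushing at about 10 N (rail back an estimated 10–17 mm, not measured directly), held steady for about 3 s.

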